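# Wind up the large clockwork timer

## Robot

A 6-joint arm with a two-finger parallel gripper is mounted at the origin on a cart in front of the work surface, level with it; the furniture and walls round the work are solid. World frame = base frame: x ahead of the robot, y to its left, z up, the work surface at z = 0. Lengths are in m, angles in rad, forces in N, time in s.
With the tool pointing down it reaches from about 0.425 to 0.95 m from the base axis. Payload 3.5 kg.
Tool frame: the origin (TCP) lies at the very end of the fingers, on their centre line; the grasp point (between the pads) lies 19 mm behind it; z points along the fingers, y is the line along which they close (so a half turn about z gives the same grasp; the last joint's range is limited). The gripper opens to 85 mm and grips with 20 to 120 N. Pads are 22 mm wide; open, the fingers measure 114 mm over their backs; the gripper's body (76 mm by 85 mm) begins 54 mm behind the grasp point. The pads swing forward as they close: fully open they stand 13 mm farther back than shut.
Start: joints at [1.098, 0.286, 1.577, -0, 1.279, -0.15], TCP at [0.214, 0.64, 0.203] pointing down, gripper open.
Joint ranges: [-2.77, 2.77], [-0.9, 2.22], [0.21, 2.48], [-1.53, 4.67], [0.24, 2.81], [-2.84, 2.84]. Speed limits (rad/s): [2.79, 2.79, 3.14, 3.14, 3.14, 3.14].

## Interface

Orientations are given as a 3x3 rotation matrix whose columns are the frame's x, y, z axes.
In Python, from plant import * gives the robot as it stands. The module is installed in compiled form; this text tells all that it offers.
- The arm moves only by the tool arm_command, never from a script. Its argument "rows" is a list of rows, each an object with "dp": the shift along the tool's x, y, z in units of 40 mm (1.0 is 40 mm), a list of three; "angular": the turn, a rotation vector about the tool's x, y, z in degrees, a list of three; "jaw": the finger opening in mm, from 0 to 85.4. A call has exactly 5 rows; each row shifts and turns the commanded pose from where the row before left it, along the tool's axes as they then stand; what a row does not reach is not made up. A row lasts 1/12 s, in which the tool goes at most 41.7 mm and 7.16 degrees, less where a joint would pass 70% of its speed; a pose out of reach is approached as far as the arm can. A call is refused whole if a number of a shift passes 1 or a number of a turn 7.16, either way. A call with a gripper value outside its range is refused whole. The fingers move at their own pace and stop on an object; "grip_force" is the grip in N (left out, the last holds). Time passes only in rows, so rows that do not move let the fingers close, or fill a call up. It gives the time, the measured TCP pose, the force, the opening and the grip force at its end, in the units of the state.
- state(): the state, without advancing time (a new reading comes with each control period).
- camera(name): name is "scene" or "top"; returns a dict with "pixels" (420x560x3 uint8, red, green, blue), "depth" (420x560 float32, m along the optical axis (not along the pixel's ray), 0 where there is no reading), "fx", "fy", "cx", "cy" (pixels), "dist" ([k1, k2, p1, p2, k3] as OpenCV has them; the pictures are not rectified), "T" (4x4, takes a point from camera to world coordinates). Camera axes: x right, y down, z forward; pixel columns grow to the right and rows downward; lengths in m; the calibration is good to about 2 mm. A picture is of the moment at which its call begins.
- job_done(): hands the job in; it is judged then, once.
The state is a dict: "clock": time; "joint_positions": joint angles; "qvel": joint speeds; "joint_efforts": joint torques, N m; "ee_pos": TCP position; "tcp_rot": TCP orientation; "ft_force": force on the tool from outside, world axes, zero at the start; "moment": the same for the moment, N m; "grip_width": finger opening in m; "gripper_force": force on a finger pad.
Only numpy, scipy, OpenCV 4.12 (cv2) and the standard library are available. Lean on these libraries where they do the work, as an engineer would, in place of code of your own. Each camera call takes 0.05 s, during which the arm holds its last target. There are 200 camera calls.

## Task

Two clockwork timers stand on the bench and the larger one has run down. Wind its wing key clockwise, in two or more about equal part turns, letting go of the key after each, until its pointer points at the raised arc on the rim of the dial, and then let go. Leave the key of the smaller timer as it is.

Things in the scene. Friction and masses are not known exactly. Their poses are not given: they have to be found in the camera images.
- large_timer: Larger timer: grey round case, 100 mm across, on a 112 mm black foot, fixed to the bench; aluminium dial 66 mm above the bench, facing up. Origin: centre of the underside, on the key's axis; z up; +x is where the pointer stands when run down. Full-wind arc: dark raised strip on the dial's rim, 4 mm high, 44 mm from the axis, 2.4 to 3.0 rad clockwise (seen from above) from +x.
- large_key (a joint): Angle of the larger timer's key, rad: 0 run down, grows as it is wound clockwise seen from above, stop at 3.05; starts between 0 and 0.35. The pointer points at the full-wind arc from 2.4 to 3.0. Winding works against a spring, 0.15 to 0.25 N m; the key stays where it is let go, so the gripper can let go, turn back and grip again.
- large_key_grip (a point): Grip point of the larger timer's steel wing key, on its vertical axis, 100 mm above the bench. The wing is an upright plate 40 mm long (this point's x), 10 mm thick (y), from 78 to 114 mm above the bench. x turns with the key and points as the pointer does; z up. The 6 mm wide dark pointer lies 3 to 6 mm over the dial and reaches 38 mm from the axis, on one side only.
- small_key_tip (a point): Tip of the pointer of the smaller timer's key, 22 mm from that key's axis, 50 mm above the bench; must stay where it is. Its x axis points outward along the pointer. The smaller timer is alike but 68 mm across with its dial 44 mm and its wing's top 82 mm above the bench. Beware of the red drawer cabinet (290 mm high, x 0.60 to 0.85, y -0.31 to -0.09) between the places.

How it is judged:
By the outcome, as a careful person would: the job done as asked, in the order asked, and still so for the second after the job is handed in, with the robot touching nothing.
It also fails if it takes over 51 s, if anything falls off the work surface, if the arm or the gripper's body presses on something with over 40 N, if the wrist force passes 120 N, or if a joint passes its speed limit or range.

## Working session

There is one attempt and no reset: what is moved stays moved. The work goes in short steps, Python scripts to look and compute and a tool call to move; the robot and the scene stay as the last step left them, time stands still between calls to the robot, and variables do not carry over. Pictures are saved under pics/ and viewed, at most 10 in all, crops included, and the job is handed in when it is done.

Besides the shell and the picture viewer there is one more tool, called by a JSON object that holds its "fn" and its "kwargs". arm_command: Moves the arm, as the interface text tells. Its arguments: {"type":"object","properties":{"rows":{"type":"array"},"grip_force":{"type":"number"}},"required":["rows"]}

```bash
mkdir -p pics
python3 - <<'E'
from plant import *
import cv2,numpy as np,pickle
s=state(); print({k:np.round(v,3) for k,v in s.items()})
for n in("scene","top"):
    c=camera(n); pickle.dump(c,open(n+'0.pkl','wb'))
    cv2.imwrite(f'pics/{n}0.png',c['pixels'][:,:,::-1]); print(n,c['fx'],c['cx'],c['cy'],c['dist'],np.round(c['T'],3))
E
```

```text
{'clock': np.float64(0.0), 'joint_positions': array([ 1.098,  0.287,  1.578, -0.   ,  1.279, -0.15 ]), 'qvel': array([-0.   , -0.   , -0.002, -0.   ,  0.001, -0.001]), 'joint_efforts': array([ 2.0000e-03, -4.0599e+01, -2.9263e+01, -0.0000e+00,  6.0000e-03,
       -0.0000e+00]), 'ee_pos': array([0.214, 0.639, 0.202]), 'tcp_rot': array([[-0.948,  0.317, -0.001],
       [ 0.317,  0.948, -0.002],
       [ 0.   , -0.002, -1.   ]]), 'ft_force': array([-0.585,  0.023, -0.338]), 'moment': array([-0.015, -0.023, -0.038]), 'gripper_force': np.float64(0.0), 'grip_width': np.float64(0.085)}
scene 397.3806884939779 278.76004834297004 212.28438869028193 [-0.09810815  0.          0.          0.          0.        ] [[ 0.544 -0.628  0.556 -0.152]
 [-0.839 -0.413  0.354 -0.432]
 [ 0.008 -0.659 -0.752  0.981]
 [ 0.     0.     0.     1.   ]]
top 439.28594885407415 279.1872786188674 212.04315433842606 [-0.02533445  0.          0.          0.          0.        ] [[-1.000e-03 -9.930e-01  1.170e-01  3.690e-01]
 [-1.000e+00  2.000e-03  1.100e-02 -1.500e-02]
 [-1.200e-02 -1.170e-01 -9.930e-01  1.469e+00]
 [ 0.000e+00  0.000e+00  0.000e+00  1.000e+00]]
```

View pics/scene0.png

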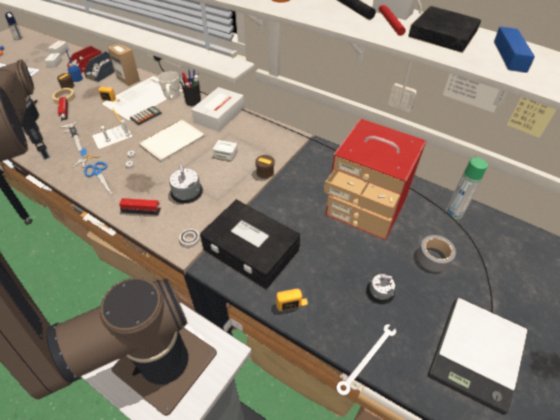

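View pics/top0.png

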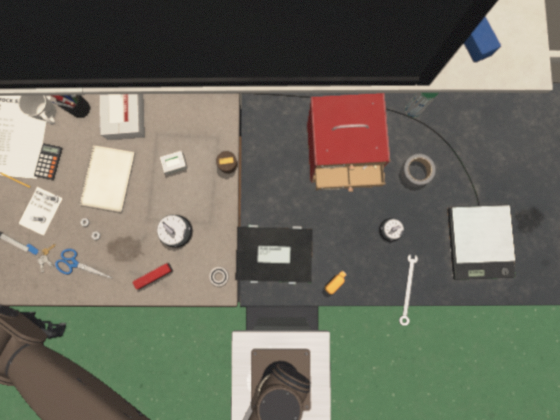

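The larger timer is at scene (184,184) and top (174,230). The smaller one is at scene (382,287) and top (392,230), well out of the way. I'll enlarge the larger timer.

Run:
```python
import cv2,numpy as np,pickle
a=[]
for n,(u,v) in(("scene",(184,184)),("top",(174,230))):
    p=pickle.load(open(n+'0.pkl','rb'))['pixels'][v-25:v+25,u-25:u+25,::-1]
    a.append(cv2.resize(p,(400,400),interpolation=cv2.INTER_CUBIC))
cv2.imwrite('pics/c0.png',np.hstack(a))
```

```text
(no output)
```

View pics/c0.png

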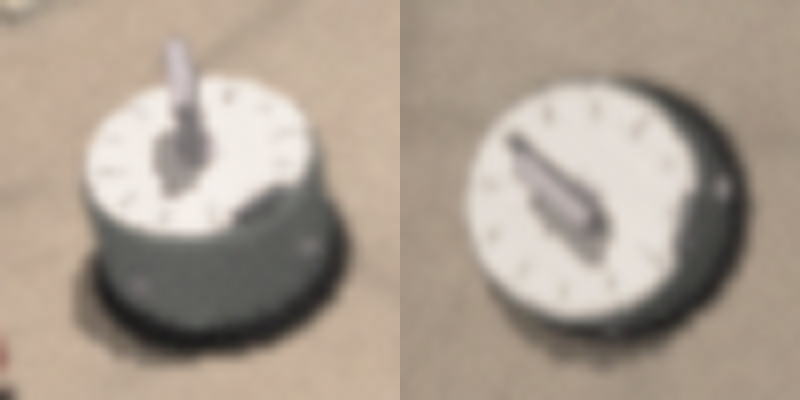

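The dial centre is at scene crop (200,157) and top crop (582,200). The pointer tip is at top (512,135). The arc is centred near top (687,228) and scene (262,205). The wing's top runs along the pointer. Next I'll triangulate these.

```bash
cat > h.py <<'E'
import cv2,numpy as np,pickle
def ray(c,uv):
    K=np.array([[c['fx'],0,c['cx']],[0,c['fy'],c['cy']],[0,0,1]])
    p=cv2.undistortPoints(np.array([[uv]],float),K,np.array(c['dist']))[0,0]
    d=c['T'][:3,:3]@np.r_[p,1]; return c['T'][:3,3],d/np.linalg.norm(d)
def plane(c,uv,z): o,d=ray(c,uv); return o+d*(z-o[2])/d[2]
def tri(r):
    A=sum(np.eye(3)-np.outer(d,d) for o,d in r); b=sum((np.eye(3)-np.outer(d,d))@o for o,d in r); return np.linalg.solve(A,b)
E
python3 - <<'E'
from h import *
S=pickle.load(open('scene0.pkl','rb'));T=pickle.load(open('top0.pkl','rb'))
s=lambda x,y:(159+(x+.5)/8-.5,159+(y+.5)/8-.5)
t=lambda x,y:(149+(x-400+.5)/8-.5,205+(y+.5)/8-.5)
print('dial',tri([ray(S,s(200,157)),ray(T,t(582,200))]))
print(plane(S,s(200,157),.066),plane(T,t(582,200),.066))
c=plane(T,t(582,200),.066)
ang=lambda p,q:np.degrees(np.arctan2(*(p-q)[1::-1]))
print('tip',plane(T,t(512,135),.071),ang(plane(T,t(512,135),.071),c))
for x,y in((687,190),(685,228),(675,265)):print('arcT',ang(plane(T,t(x,y),.068),c))
cs=plane(S,s(200,157),.066)
for x,y in((238,220),(262,205),(288,190)):print('arcS',ang(plane(S,s(x,y),.07),cs))
w=plane(T,t(532,165),.114),plane(T,t(600,215),.114);print('wing',w,sum(w)/2,ang(w[0],w[1]))
w=plane(S,s(178,42),.114);print(w)
# depth based: points above dial
for n,C in(('S',S),('T',T)):
    D=C['depth'];v,u=np.nonzero(D>0);K=np.array([[C['fx'],0,C['cx']],[0,C['fy'],C['cy']],[0,0,1]])
    p=cv2.undistortPoints(np.stack([u,v],1)[:,None].astype(float),K,np.array(C['dist']))[:,0]
    P=(np.c_[p,np.ones(len(p))]*D[v,u][:,None])@C['T'][:3,:3].T+C['T'][:3,3]
    q=P[np.linalg.norm(P[:,:2]-c[:2],axis=1)<.06]
    k=q[q[:,2]>.085]; d=q[(q[:,2]>.055)&(q[:,2]<.075)]
    print(n,'wing',len(k),k.mean(0),k[:,2].max(),np.degrees(np.arctan2(*np.linalg.svd(k[:,:2]-k[:,:2].mean(0))[2][0][::-1])),'dial',np.median(d[:,2]),(d.min(0)+d.max(0))/2)
E
```

```text
dial [0.47917178 0.34787653 0.06395112]
[0.47804323 0.34574926 0.066     ] [0.47869231 0.34769696 0.066     ]
tip [0.50449234 0.37540082 0.071     ] 47.037886936775315
arcT -84.91090444868696
arcT -105.14134397574972
arcT -124.20075061422327
arcS -117.86350602095771
arcS -102.81867956793255
arcS -86.98067891772732
wing (array([0.48859862, 0.35520494, 0.114     ]), array([0.46909872, 0.32809388, 0.114     ])) [0.47884867 0.34164941 0.114     ] 54.27404440717573
[0.49085685 0.358599   0.114     ]
S wing 49 [0.47292386 0.34001668 0.10603267] 0.11837425566505522 -133.2179538307292 dial 0.06587833331427173 [0.4750486  0.34544596 0.06389707]
T wing 55 [0.4768639  0.34538992 0.10832676] 0.11989194975212336 -133.8626202533155 dial 0.06552222976598576 [0.47948348 0.34664467 0.06498702]
```

Axis is at about (0.478, 0.3455). The wing points at about 47°, and the arc is centred near −104°. That makes about 150° clockwise in total, so two turns of about 75°. First I'll move above it at the present height, then turn counter-clockwise.

{"fn": "arm_command", "kwargs": {"rows": [{"dp": [-0.57,-0.325,0],"angular": [0,0,0],"jaw": 85},{"dp": [-0.57,-0.325,0],"angular": [0,0,0],"jaw": 85},{"dp": [-0.57,-0.325,0],"angular": [0,0,0],"jaw": 85},{"dp": [-0.57,-0.325,0],"angular": [0,0,0],"jaw": 85},{"dp": [-0.57,-0.325,0],"angular": [0,0,0],"jaw": 85}], "grip_force": 100}}

```text
clock: 0.52
ee_pos: [0.3019, 0.5411, 0.2024]
tcp_rot: [[-0.948, 0.317, -0.001], [0.317, 0.948, -0.001], [0.0, -0.001, -1.0]]
ft_force: [1.1, -0.4, 0.6]
grip_width: 0.0851
gripper_force: 0.0
```

{"fn": "arm_command", "kwargs": {"rows": [{"dp": [-0.57,-0.325,0],"angular": [0,0,0],"jaw": 85},{"dp": [-0.57,-0.325,0],"angular": [0,0,0],"jaw": 85},{"dp": [-0.57,-0.325,0],"angular": [0,0,0],"jaw": 85},{"dp": [-0.57,-0.325,0],"angular": [0,0,0],"jaw": 85},{"dp": [-0.57,-0.325,0],"angular": [0,0,0],"jaw": 85}]}}

```text
clock: 0.93
ee_pos: [0.3895, 0.4432, 0.2025]
tcp_rot: [[-0.948, 0.317, -0.001], [0.317, 0.948, -0.001], [0.001, -0.001, -1.0]]
ft_force: [0.1, 0.6, 1.1]
grip_width: 0.085
gripper_force: 0.0
```

{"fn": "arm_command", "kwargs": {"rows": [{"dp": [-0.57,-0.325,0],"angular": [0,0,0],"jaw": 70},{"dp": [-0.57,-0.325,0],"angular": [0,0,0],"jaw": 70},{"dp": [-0.57,-0.325,0],"angular": [0,0,0],"jaw": 70},{"dp": [-0.57,-0.325,0],"angular": [0,0,0],"jaw": 70},{"dp": [-0.57,-0.325,0],"angular": [0,0,0],"jaw": 70}]}}

```text
clock: 1.35
ee_pos: [0.4769, 0.3455, 0.2026]
tcp_rot: [[-0.948, 0.317, -0.001], [0.317, 0.948, -0.0], [0.001, -0.001, -1.0]]
ft_force: [0.6, 0.0, -0.0]
grip_width: 0.07
gripper_force: 0.0
```

{"fn": "arm_command", "kwargs": {"rows": [{"dp": [0,0,0],"angular": [0,0,-6.5],"jaw": 60},{"dp": [0,0,0],"angular": [0,0,-6.5],"jaw": 60},{"dp": [0,0,0],"angular": [0,0,-6.5],"jaw": 60},{"dp": [0,0,0],"angular": [0,0,-6.5],"jaw": 60},{"dp": [0,0,0],"angular": [0,0,-6.5],"jaw": 60}]}}

```text
clock: 1.77
ee_pos: [0.4763, 0.3464, 0.2024]
tcp_rot: [[-0.969, -0.247, -0.001], [-0.247, 0.969, -0.001], [0.001, -0.0, -1.0]]
ft_force: [0.2, 0.5, -0.3]
grip_width: 0.0602
gripper_force: 0.0
```

{"fn": "arm_command", "kwargs": {"rows": [{"dp": [0,0,0],"angular": [0,0,-6.5],"jaw": 60},{"dp": [0,0,0],"angular": [0,0,-6.5],"jaw": 60},{"dp": [0,0,0],"angular": [0,0,-6.5],"jaw": 60},{"dp": [0,0,0],"angular": [0,0,-6.5],"jaw": 60},{"dp": [0,0,0],"angular": [0,0,-6.5],"jaw": 60}]}}

```text
clock: 2.18
ee_pos: [0.4762, 0.3465, 0.2024]
tcp_rot: [[-0.684, -0.729, -0.001], [-0.729, 0.684, -0.001], [0.001, 0.0, -1.0]]
ft_force: [-0.0, -0.1, 0.0]
grip_width: 0.0599
gripper_force: 0.0
```

```bash
cat > st.py <<'E'
from plant import *
import numpy as np
s=state();R=s['tcp_rot'];print('t',s['clock'],'pos',np.round(s['ee_pos'],4),'yaw',np.degrees(np.arctan2(R[1,0],R[0,0])),'j',np.round(s['joint_positions'],2),'F',np.round(s['ft_force'],1),'M',np.round(s['moment'],2),'w',s['grip_width'],s['gripper_force'])
print('z axis',np.round(R[:,2],3),'to target (tool, units)',np.round(R.T@(np.array([.478,.3455,.083])-s['ee_pos'])/.04,3))
E
python3 st.py
```

```text
t 2.1833 pos [0.4762 0.3465 0.2024] yaw -133.17403397829324 j [ 0.46  0.1   1.79  0.    1.25 -1.93] F [-0.  -0.1  0. ] M [-0.01  0.03 -0.03] w 0.05986560276248465 0.0
z axis [-0.001 -0.001 -1.   ] to target (tool, units) [-0.016 -0.052  2.986]
```

{"fn": "arm_command", "kwargs": {"rows": [{"dp": [-0.016,-0.05,0.7],"angular": [0,0,0],"jaw": 50},{"dp": [0,0,0.7],"angular": [0,0,0],"jaw": 50},{"dp": [0,0,0.7],"angular": [0,0,0],"jaw": 40},{"dp": [0,0,0.5],"angular": [0,0,0],"jaw": 40},{"dp": [0,0,0.38],"angular": [0,0,0],"jaw": 40}], "grip_force": 30}}

```text
clock: 2.6
ee_pos: [0.4766, 0.3449, 0.0806]
tcp_rot: [[-0.688, -0.725, -0.004], [-0.725, 0.688, -0.002], [0.004, 0.002, -1.0]]
ft_force: [0.5, -0.2, 0.3]
grip_width: 0.0399
gripper_force: 0.0
```

```bash
python3 st.py
```

```text
t 2.6 pos [0.4766 0.3449 0.0806] yaw -133.49735606060236 j [ 0.45  0.23  1.88 -0.    1.03 -1.93] F [ 0.5 -0.2  0.3] M [ 0.02 -0.    0.  ] w 0.039942408138874605 0.0
z axis [-0.004 -0.002 -1.   ] to target (tool, units) [-0.034 -0.014 -0.06 ]
```

{"fn": "arm_command", "kwargs": {"rows": [{"dp": [0,0,0],"angular": [0,0,0],"jaw": 25},{"dp": [0,0,0],"angular": [0,0,0],"jaw": 15},{"dp": [0,0,0],"angular": [0,0,0],"jaw": 5},{"dp": [0,0,0],"angular": [0,0,0],"jaw": 5},{"dp": [0,0,0],"angular": [0,0,0],"jaw": 5}]}}

```text
clock: 3.02
ee_pos: [0.477, 0.3468, 0.0839]
tcp_rot: [[-0.688, -0.726, -0.003], [-0.726, 0.688, 0.002], [0.001, 0.003, -1.0]]
ft_force: [-3.9, 3.9, -4.8]
grip_width: 0.0078
gripper_force: 29.0
```

```bash
python3 st.py
```

```text
t 3.0167 pos [0.477  0.3468 0.0839] yaw -133.48659916968293 j [ 0.46  0.23  1.88  0.    1.04 -1.93] F [-3.9  3.9 -4.8] M [0.56 0.57 0.06] w 0.00781692179900453 29.04237094684504
z axis [-0.003  0.002 -1.   ] to target (tool, units) [ 0.005 -0.04   0.022]
```

{"fn": "arm_command", "kwargs": {"rows": [{"dp": [0,0.03,0],"angular": [0,0,0],"jaw": 3},{"dp": [0,0,0],"angular": [0,0,0],"jaw": 3},{"dp": [0,0,0],"angular": [0,0,0],"jaw": 3},{"dp": [0,0,0],"angular": [0,0,2.5],"jaw": 3},{"dp": [0,0,0],"angular": [0,0,5],"jaw": 3}], "grip_force": 80}}

```text
clock: 3.43
ee_pos: [0.4767, 0.3471, 0.084]
tcp_rot: [[-0.779, -0.627, -0.002], [-0.627, 0.779, 0.001], [0.001, 0.002, -1.0]]
ft_force: [-3.9, 3.8, -3.4]
grip_width: 0.005
gripper_force: 78.8
```

```bash
python3 st.py
```

```text
t 3.4333 pos [0.4767 0.3471 0.084 ] yaw -141.1494582149973 j [ 0.46  0.23  1.88  0.    1.04 -1.79] F [-3.9  3.8 -3.4] M [0.56 0.75 0.24] w 0.004998647464107792 78.79201959818602
z axis [-0.002  0.001 -1.   ] to target (tool, units) [-0.001 -0.052  0.025]
```

{"fn": "arm_command", "kwargs": {"rows": [{"dp": [0,0,0],"angular": [0,0,5],"jaw": 3},{"dp": [0,0,0],"angular": [0,0,5],"jaw": 3},{"dp": [0,0,0],"angular": [0,0,5],"jaw": 3},{"dp": [0,0,0],"angular": [0,0,5],"jaw": 3},{"dp": [0,0,0],"angular": [0,0,5],"jaw": 3}]}}

```text
clock: 3.85
ee_pos: [0.4758, 0.3485, 0.084]
tcp_rot: [[-0.971, -0.237, -0.003], [-0.237, 0.971, 0.004], [0.002, 0.004, -1.0]]
ft_force: [-6.6, 7.8, -3.4]
grip_width: 0.005
gripper_force: 78.9
```

```bash
python3 st.py
```

```text
t 3.85 pos [0.4758 0.3485 0.084 ] yaw -166.27346971289015 j [ 0.46  0.23  1.88  0.01  1.04 -1.36] F [-6.6  7.8 -3.4] M [1.22 1.05 0.26] w 0.005040698979454523 78.8938469812274
z axis [-0.003  0.004 -1.   ] to target (tool, units) [-0.035 -0.085  0.026]
```

Winding moment is about 0.25 N m. The grip sits about 3 mm off the axis along the wing, so I'll let the tool follow the arc.

{"fn": "arm_command", "kwargs": {"rows": [{"dp": [0,0.02,0],"angular": [0,0,5],"jaw": 3},{"dp": [0,0.01,0],"angular": [0,0,5],"jaw": 3},{"dp": [0,0.01,0],"angular": [0,0,5],"jaw": 3},{"dp": [0,0.01,0],"angular": [0,0,5],"jaw": 3},{"dp": [0,0.01,0],"angular": [0,0,5],"jaw": 3}]}}

```text
clock: 4.27
ee_pos: [0.4757, 0.3503, 0.084]
tcp_rot: [[-0.981, 0.195, -0.003], [0.195, 0.981, 0.002], [0.004, 0.001, -1.0]]
ft_force: [-5.7, 4.7, -3.6]
grip_width: 0.0045
gripper_force: 79.0
```

```bash
python3 st.py
```

```text
t 4.2667 pos [0.4757 0.3503 0.084 ] yaw 168.75591016308826 j [ 0.46  0.23  1.88  0.    1.04 -0.92] F [-5.7  4.7 -3.6] M [0.77 1.03 0.15] w 0.0045343030756634485 78.95599426701665
z axis [-0.003  0.002 -1.   ] to target (tool, units) [-0.081 -0.106  0.026]
```

{"fn": "arm_command", "kwargs": {"rows": [{"dp": [0,0.01,0],"angular": [0,0,5],"jaw": 3},{"dp": [0,0.01,0],"angular": [0,0,5],"jaw": 3},{"dp": [0,0.01,0],"angular": [0,0,5],"jaw": 3},{"dp": [0,0.01,0],"angular": [0,0,4],"jaw": 3},{"dp": [0,0,0],"angular": [0,0,0],"jaw": 3}]}}

```text
clock: 4.68
ee_pos: [0.4761, 0.3516, 0.084]
tcp_rot: [[-0.865, 0.502, -0.004], [0.502, 0.865, 0.002], [0.004, -0.0, -1.0]]
ft_force: [-5.7, 5.0, -2.2]
grip_width: 0.0051
gripper_force: 78.7
```

```bash
python3 st.py
```

```text
t 4.6833 pos [0.4761 0.3516 0.084 ] yaw 149.84832884571927 j [ 0.46  0.23  1.87  0.    1.04 -0.58] F [-5.7  5.  -2.2] M [0.74 1.04 0.11] w 0.005125865143194446 78.69288085028529
z axis [-0.004  0.002 -1.   ] to target (tool, units) [-0.118 -0.108  0.026]
```

{"fn": "arm_command", "kwargs": {"rows": [{"dp": [0,0,0],"angular": [0,0,0],"jaw": 45},{"dp": [0,0,0],"angular": [0,0,0],"jaw": 45},{"dp": [0,0,0],"angular": [0,0,0],"jaw": 45},{"dp": [0,0,0],"angular": [0,0,0],"jaw": 45},{"dp": [0,0,-0.5],"angular": [0,0,0],"jaw": 45}]}}

```text
clock: 5.1
ee_pos: [0.4762, 0.3489, 0.1008]
tcp_rot: [[-0.866, 0.5, -0.005], [0.5, 0.866, -0.003], [0.003, -0.006, -1.0]]
ft_force: [-1.2, -0.4, -0.8]
grip_width: 0.0452
gripper_force: 0.0
```

{"fn": "arm_command", "kwargs": {"rows": [{"dp": [0,0,-0.7],"angular": [0,0,0],"jaw": 45},{"dp": [0,0,-0.7],"angular": [0,0,0],"jaw": 45},{"dp": [0,0,-0.7],"angular": [0,0,-7],"jaw": 45},{"dp": [0,0,-0.7],"angular": [0,0,-7],"jaw": 45},{"dp": [0,0,-0.7],"angular": [0,0,-7],"jaw": 45}]}}

```text
clock: 5.52
ee_pos: [0.4785, 0.3501, 0.2462]
tcp_rot: [[-0.989, 0.151, 0.002], [0.151, 0.989, 0.0], [-0.002, 0.001, -1.0]]
ft_force: [0.6, 0.3, 1.1]
grip_width: 0.0451
gripper_force: 0.0
```

{"fn": "arm_command", "kwargs": {"rows": [{"dp": [0,0,0],"angular": [0,0,-7],"jaw": 45},{"dp": [0,0,0],"angular": [0,0,-7],"jaw": 45},{"dp": [0,0,0],"angular": [0,0,-7],"jaw": 45},{"dp": [0,0,0],"angular": [0,0,-7],"jaw": 45},{"dp": [0,0,0],"angular": [0,0,-7],"jaw": 45}]}}

```text
clock: 5.93
ee_pos: [0.4787, 0.3502, 0.2449]
tcp_rot: [[-0.896, -0.443, 0.002], [-0.443, 0.896, 0.0], [-0.002, -0.001, -1.0]]
ft_force: [0.5, -0.2, -0.2]
grip_width: 0.0449
gripper_force: 0.0
```

{"fn": "arm_command", "kwargs": {"rows": [{"dp": [0,0,0],"angular": [0,0,-7],"jaw": 45},{"dp": [0,0,0],"angular": [0,0,-7],"jaw": 45},{"dp": [0,0,0],"angular": [0,0,-7],"jaw": 45},{"dp": [0,0,0],"angular": [0,0,0],"jaw": 45},{"dp": [0,0,0],"angular": [0,0,0],"jaw": 45}]}}

```text
clock: 6.35
ee_pos: [0.4784, 0.3503, 0.2446]
tcp_rot: [[-0.685, -0.729, 0.001], [-0.729, 0.685, 0.0], [-0.001, -0.001, -1.0]]
ft_force: [-0.1, 0.2, -0.3]
grip_width: 0.0453
gripper_force: 0.0
```

```bash
python3 st.py
python3 - <<'E'
import cv2,numpy as np,pickle
from plant import *
a=[]
for n,(u,v) in(("scene",(184,184)),("top",(174,230))):
    c=camera(n);pickle.dump(c,open(n+'1.pkl','wb'));p=c['pixels'][v-25:v+25,u-25:u+25,::-1]
    a.append(cv2.resize(p,(400,400),interpolation=cv2.INTER_CUBIC))
cv2.imwrite('pics/c1.png',np.hstack(a))
E
```

```text
t 6.35 pos [0.4784 0.3503 0.2446] yaw -133.20185547068027 j [ 0.46  0.08  1.74 -0.    1.32 -1.93] F [-0.1  0.2 -0.3] M [0.03 0.02 0.03] w 0.04529756856319927 0.0
z axis [ 0.001  0.    -1.   ] to target (tool, units) [ 0.1   -0.071  4.04 ]
```

View pics/c1.png

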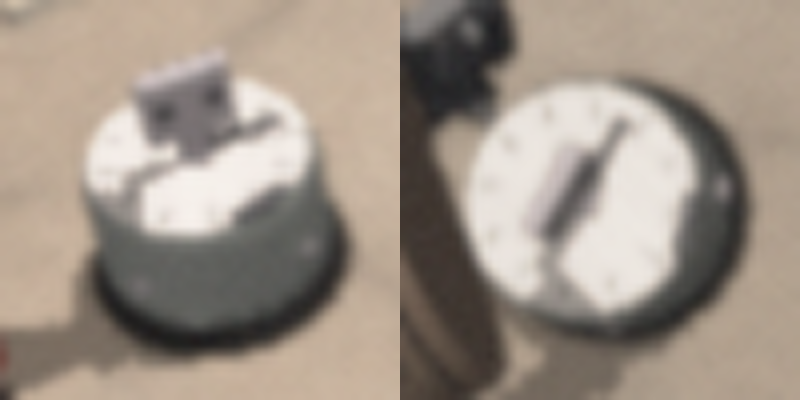

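The key held after release. The pointer tip is at top (625,122) and scene (277,120), and the wing's upper edge runs scene (136,80)–(223,55).

Run:
```python
from h import *
S=pickle.load(open('scene1.pkl','rb'));T=pickle.load(open('top1.pkl','rb'))
s=lambda x,y:(159+(x+.5)/8-.5,159+(y+.5)/8-.5)
t=lambda x,y:(149+(x-400+.5)/8-.5,205+(y+.5)/8-.5)
ang=lambda p,q:np.degrees(np.arctan2(*(p-q)[1::-1]))
c=np.array([.4788,.3473,0]);cs=np.array([.478,.3457,0])
p=plane(T,t(625,122),.071);print(p,ang(p,c))
p=plane(S,s(277,120),.071);print(p,ang(p,cs))
a,b=plane(S,s(136,80),.114),plane(S,s(223,55),.114);print('wing',(a+b)/2,ang(b,a),np.linalg.norm(a-b))
for n,C in(('S',S),('T',T)):
    D=C['depth'];v,u=np.nonzero(D>0);K=np.array([[C['fx'],0,C['cx']],[0,C['fy'],C['cy']],[0,0,1]])
    p=cv2.undistortPoints(np.stack([u,v],1)[:,None].astype(float),K,np.array(C['dist']))[:,0]
    P=(np.c_[p,np.ones(len(p))]*D[v,u][:,None])@C['T'][:3,:3].T+C['T'][:3,3]
    k=P[(np.linalg.norm(P[:,:2]-c[:2],axis=1)<.035)&(P[:,2]>.085)&(P[:,2]<.125)]
    print(n,len(k),k.mean(0),(k.min(0)+k.max(0))/2,np.degrees(np.arctan2(*np.linalg.svd(k[:,:2]-k[:,:2].mean(0))[2][0][::-1])))
```

```text
[0.50965439 0.32991296 0.071     ] -29.402091915801304
[0.50905313 0.32941612 0.071     ] -27.67196836917798
wing [0.47969764 0.34749701 0.114     ] -32.689595045400175 0.03638167920388937
S 108 [0.47663952 0.34468714 0.10264032] [0.47742971 0.34646989 0.10210862] 150.84302941200687
T 67 [0.47691372 0.34582758 0.10660049] [0.47754972 0.34699569 0.10305506] 151.42482488301584
```

Pointer is now at about −29°, so 74–75° remains to the arc's middle at about −103.5°. Turning cw to align with the wing, then descending.

{"fn": "arm_command", "kwargs": {"rows": [{"dp": [0,0,0.2],"angular": [0,0,7],"jaw": 45},{"dp": [0,0,0.2],"angular": [0,0,7],"jaw": 45},{"dp": [0,0,0.2],"angular": [0,0,7],"jaw": 45},{"dp": [0,0,0.2],"angular": [0,0,7],"jaw": 45},{"dp": [0,0,0.2],"angular": [0,0,7],"jaw": 45}], "grip_force": 30}}

```text
clock: 6.87
ee_pos: [0.478, 0.3505, 0.2037]
tcp_rot: [[-0.98, -0.2, 0.0], [-0.2, 0.98, 0.0], [-0.0, -0.0, -1.0]]
ft_force: [-0.1, -0.0, 0.0]
grip_width: 0.045
gripper_force: 0.0
```

{"fn": "arm_command", "kwargs": {"rows": [{"dp": [0,0,0],"angular": [0,0,7],"jaw": 45},{"dp": [0,0,0],"angular": [0,0,7],"jaw": 45},{"dp": [0,0,0],"angular": [0,0,7],"jaw": 45},{"dp": [0,0,0],"angular": [0,0,7],"jaw": 45},{"dp": [0,0,0],"angular": [0,0,7],"jaw": 45}]}}

```text
clock: 7.28
ee_pos: [0.478, 0.3505, 0.2041]
tcp_rot: [[-0.917, 0.398, 0.0], [0.398, 0.917, -0.0], [-0.0, 0.0, -1.0]]
ft_force: [-0.8, -0.4, 0.4]
grip_width: 0.0448
gripper_force: 0.0
```

{"fn": "arm_command", "kwargs": {"rows": [{"dp": [-0.04,-0.07,0],"angular": [0,0,5.5],"jaw": 45},{"dp": [0,0,0.6],"angular": [0,0,0],"jaw": 45},{"dp": [0,0,0.6],"angular": [0,0,0],"jaw": 45},{"dp": [0,0,0.4],"angular": [0,0,0],"jaw": 45},{"dp": [0,0,0],"angular": [0,0,0],"jaw": 45}]}}

```text
clock: 7.7
ee_pos: [0.4757, 0.3459, 0.1354]
tcp_rot: [[-0.878, 0.479, -0.007], [0.479, 0.878, -0.004], [0.005, -0.007, -1.0]]
ft_force: [-0.2, -0.7, -1.1]
grip_width: 0.0451
gripper_force: 0.0
```

```bash
sed -i 's/.478,.3455,.083/.4787,.3472,.083/' st.py; python3 st.py
```

```text
t 7.7 pos [0.4757 0.3459 0.1354] yaw 151.40035305970025 j [ 0.46  0.17  1.85 -0.    1.14 -0.62] F [-0.2 -0.7 -1.1] M [-0.01  0.07 -0.03] w 0.045113642606040394 0.0
z axis [-0.007 -0.004 -1.   ] to target (tool, units) [-0.056  0.074  1.309]
```

{"fn": "arm_command", "kwargs": {"rows": [{"dp": [0,0,0.45],"angular": [0,0,0],"jaw": 45},{"dp": [0,0,0.4],"angular": [0,0,0],"jaw": 40},{"dp": [0,0,0.35],"angular": [0,0,0],"jaw": 40},{"dp": [0,0,0.1],"angular": [0,0,0],"jaw": 40},{"dp": [0,0,0],"angular": [0,0,0],"jaw": 40}]}}

```text
clock: 8.12
ee_pos: [0.4779, 0.3471, 0.0875]
tcp_rot: [[-0.878, 0.478, -0.001], [0.478, 0.878, -0.001], [0.001, -0.001, -1.0]]
ft_force: [-0.4, 0.4, -0.2]
grip_width: 0.04
gripper_force: 0.0
```

{"fn": "arm_command", "kwargs": {"rows": [{"dp": [0,0,0],"angular": [0,0,0],"jaw": 35},{"dp": [0,0,0],"angular": [0,0,0],"jaw": 30},{"dp": [0,0,0],"angular": [0,0,0],"jaw": 25},{"dp": [0,0,0],"angular": [0,0,0],"jaw": 25},{"dp": [0,0,0],"angular": [0,0,0],"jaw": 25}]}}

```text
clock: 8.53
ee_pos: [0.4786, 0.3475, 0.0887]
tcp_rot: [[-0.879, 0.477, 0.001], [0.477, 0.879, 0.001], [-0.001, 0.001, -1.0]]
ft_force: [-0.4, 0.4, 0.2]
grip_width: 0.0251
gripper_force: 0.0
```

```bash
python3 st.py
```

```text
t 8.5333 pos [0.4786 0.3475 0.0887] yaw 151.50330055487075 j [ 0.46  0.22  1.87 -0.    1.04 -0.62] F [-0.4  0.4  0.2] M [-0.03 -0.01 -0.02] w 0.02511279568008069 0.0
z axis [ 0.001  0.001 -1.   ] to target (tool, units) [-0.006 -0.006  0.142]
```

{"fn": "arm_command", "kwargs": {"rows": [{"dp": [0,0,0.12],"angular": [0,0,0],"jaw": 20},{"dp": [0,0,0],"angular": [0,0,0],"jaw": 10},{"dp": [0,0,0],"angular": [0,0,0],"jaw": 3},{"dp": [0,0,0],"angular": [0,0,0],"jaw": 3},{"dp": [0,0,0],"angular": [0,0,0],"jaw": 3}], "grip_force": 30}}

```text
clock: 8.95
ee_pos: [0.4797, 0.3496, 0.0832]
tcp_rot: [[-0.878, 0.478, 0.005], [0.478, 0.878, 0.006], [-0.001, 0.007, -1.0]]
ft_force: [4.1, 6.9, -4.3]
grip_width: 0.0084
gripper_force: 29.8
```

{"fn": "arm_command", "kwargs": {"rows": [{"dp": [0,0,0],"angular": [0,0,0],"jaw": 3},{"dp": [0,0,0],"angular": [0,0,0],"jaw": 3},{"dp": [0,0,0],"angular": [0,0,5],"jaw": 3},{"dp": [0,0,0],"angular": [0,0,5],"jaw": 3},{"dp": [0,0,0],"angular": [0,0,5],"jaw": 3}], "grip_force": 80}}

```text
clock: 9.37
ee_pos: [0.4796, 0.3496, 0.0834]
tcp_rot: [[-0.723, 0.691, 0.005], [0.691, 0.723, 0.005], [0.0, 0.007, -1.0]]
ft_force: [4.0, 6.4, -2.5]
grip_width: 0.0055
gripper_force: 78.5
```

```bash
python3 st.py
```

```text
t 9.3667 pos [0.4796 0.3496 0.0834] yaw 136.27109096461808 j [ 0.46  0.23  1.88  0.    1.03 -0.35] F [ 4.   6.4 -2.5] M [ 1.04 -0.56  0.15] w 0.005505743641254099 78.52267485111952
z axis [ 0.005  0.005 -1.   ] to target (tool, units) [-0.025 -0.06   0.009]
```

{"fn": "arm_command", "kwargs": {"rows": [{"dp": [0.015,0.05,0],"angular": [0,0,5],"jaw": 3},{"dp": [0,0,0],"angular": [0,0,5],"jaw": 3},{"dp": [0,0,0],"angular": [0,0,5],"jaw": 3},{"dp": [0,0,0],"angular": [0,0,5],"jaw": 3},{"dp": [0,0,0],"angular": [0,0,5],"jaw": 3}]}}

```text
clock: 9.78
ee_pos: [0.4796, 0.3496, 0.0833]
tcp_rot: [[-0.363, 0.932, 0.001], [0.932, 0.363, 0.001], [0.0, 0.001, -1.0]]
ft_force: [1.5, 0.5, 1.3]
grip_width: 0.0052
gripper_force: 79.4
```

```bash
python3 st.py
```

```text
t 9.7833 pos [0.4796 0.3496 0.0833] yaw 111.31417926232093 j [0.46 0.23 1.87 0.   1.03 0.09] F [1.5 0.5 1.3] M [ 0.22 -0.1   0.21] w 0.005241126671361243 79.38170625711791
z axis [ 0.001  0.001 -1.   ] to target (tool, units) [-0.048 -0.042  0.008]
```

{"fn": "arm_command", "kwargs": {"rows": [{"dp": [0,0,0],"angular": [0,0,5],"jaw": 3},{"dp": [0,0,0],"angular": [0,0,5],"jaw": 3},{"dp": [0,0,0],"angular": [0,0,5],"jaw": 3},{"dp": [0,0,0],"angular": [0,0,5],"jaw": 3},{"dp": [0,0,0],"angular": [0,0,5],"jaw": 3}]}}

```text
clock: 10.2
ee_pos: [0.4795, 0.3496, 0.0833]
tcp_rot: [[0.064, 0.998, 0.001], [0.998, -0.064, 0.001], [0.001, 0.001, -1.0]]
ft_force: [0.4, 1.6, 0.6]
grip_width: 0.0057
gripper_force: 79.4
```

{"fn": "arm_command", "kwargs": {"rows": [{"dp": [0,0,0],"angular": [0,0,5],"jaw": 3},{"dp": [0,0,0],"angular": [0,0,5],"jaw": 3},{"dp": [0,0,0],"angular": [0,0,0],"jaw": 3},{"dp": [0,0,0],"angular": [0,0,0],"jaw": 3},{"dp": [0,0,0],"angular": [0,0,0],"jaw": 3}]}}

```text
clock: 10.62
ee_pos: [0.4794, 0.3496, 0.0833]
tcp_rot: [[0.232, 0.973, 0.001], [0.973, -0.232, 0.001], [0.001, 0.0, -1.0]]
ft_force: [0.4, 2.8, 0.8]
grip_width: 0.0054
gripper_force: 79.2
```

```bash
python3 st.py
```

```text
t 10.6167 pos [0.4794 0.3496 0.0833] yaw 76.6124732257893 j [0.46 0.23 1.87 0.   1.03 0.69] F [0.4 2.8 0.8] M [ 0.42 -0.06  0.11] w 0.00542896451502247 79.24763082526624
z axis [ 0.001  0.001 -1.   ] to target (tool, units) [-0.063 -0.003  0.008]
```

Turned 75°. Release, lift and look.

{"fn": "arm_command", "kwargs": {"rows": [{"dp": [0,0,0],"angular": [0,0,0],"jaw": 45},{"dp": [0,0,0],"angular": [0,0,0],"jaw": 45},{"dp": [0,0,0],"angular": [0,0,0],"jaw": 45},{"dp": [0,0,0],"angular": [0,0,0],"jaw": 45},{"dp": [0,0,-0.4],"angular": [0,0,0],"jaw": 45}]}}

```text
clock: 11.03
ee_pos: [0.4766, 0.3476, 0.0955]
tcp_rot: [[0.233, 0.972, -0.007], [0.972, -0.233, -0.004], [-0.005, -0.006, -1.0]]
ft_force: [-1.0, -0.6, -1.0]
grip_width: 0.0453
gripper_force: 0.0
```

{"fn": "arm_command", "kwargs": {"rows": [{"dp": [0,0,-0.8],"angular": [0,0,0],"jaw": 45},{"dp": [0,0,-0.9],"angular": [0,0,0],"jaw": 45},{"dp": [0,0,-0.9],"angular": [0,0,0],"jaw": 45},{"dp": [0,0,-0.9],"angular": [0,0,0],"jaw": 45},{"dp": [0,0,0],"angular": [0,0,0],"jaw": 45}]}}

```text
clock: 11.45
ee_pos: [0.483, 0.3509, 0.2492]
tcp_rot: [[0.233, 0.972, 0.014], [0.972, -0.233, 0.007], [0.01, 0.012, -1.0]]
ft_force: [0.8, 1.6, 1.9]
grip_width: 0.0449
gripper_force: 0.0
```

```bash
python3 st.py
python3 - <<'E'
import cv2,numpy as np,pickle
from plant import *
a=[]
for n,(u,v) in(("scene",(184,184)),("top",(174,230))):
    c=camera(n);pickle.dump(c,open(n+'2.pkl','wb'));p=c['pixels'][v-25:v+25,u-25:u+25,::-1]
    a.append(cv2.resize(p,(400,400),interpolation=cv2.INTER_CUBIC))
cv2.imwrite('pics/c2.png',np.hstack(a))
E
```

```text
t 11.45 pos [0.483  0.3509 0.2492] yaw 76.52157186463121 j [ 0.46  0.07  1.74 -0.    1.32  0.69] F [0.8 1.6 1.9] M [ 0.03 -0.06 -0.01] w 0.04492978972859235 0.0
z axis [ 0.014  0.007 -1.   ] to target (tool, units) [-0.157 -0.133  4.152]
```

View pics/c2.png

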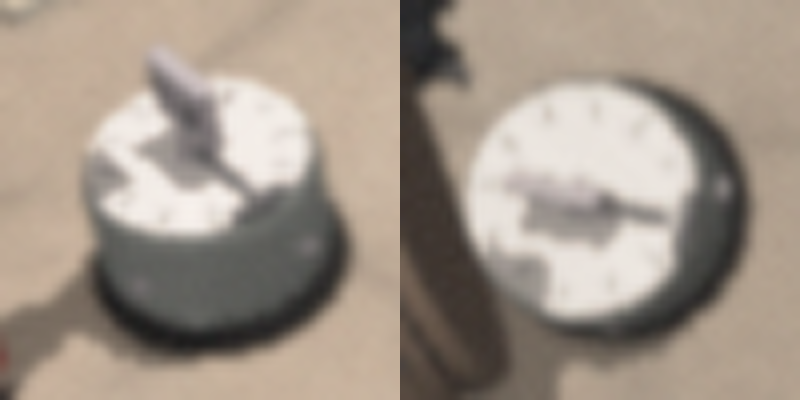

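The pointer runs from the axis to about top (667,215) and scene (252,197). It meets the dark arc, which spans scene (238–288, 190–220), well inside its ends. The key has been released and the gripper is clear.

```bash
python3 -c "
from plant import *
print(job_done())"
```

```text
the job is handed in; nothing more can be done
None
```

I wound the larger timer's key clockwise in two part turns of about 76° and 75°, letting go after each; its pointer now points at the full-wind arc, the gripper is clear, the smaller timer was never approached, and I handed the job in at about 11.5 s.

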